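# Weigh the specimen behind the bottles

### The job

The black-lidded specimen pot at the back of the white board has to be weighed: first stand all three bottles aside on the blue mat, then set the pot in the middle of the balance's pan. With the pot left there, put every bottle back in the middle of the disc of its cap's colour. Keep bottles and pot upright throughout and leave the glass beaker where it is.

Things in the scene. Friction and masses are not known exactly. Their poses are not given: they have to be found in the camera images.
- bottle_red_mid (a point): Reagent bottle with a red cap: brown cylinder 38 mm in diameter with a white label, straight-sided from its foot to 74 mm up, then a short shoulder and the red cap (31 mm in diameter); 100 mm tall in all, about 0.13 kg, standing upright. The point is its centre, 50 mm above its foot; z is its long axis, up. At the start it stands on the red disc.
- bottle_green_mid (a point): Reagent bottle with a green cap: brown cylinder 38 mm in diameter with a white label, straight-sided from its foot to 74 mm up, then a short shoulder and the green cap (31 mm in diameter); 100 mm tall in all, about 0.13 kg, standing upright. The point is its centre, 50 mm above its foot; z is its long axis, up. At the start it stands on the green disc.
- bottle_yellow_mid (a point): Reagent bottle with a yellow cap: brown cylinder 38 mm in diameter with a white label, straight-sided from its foot to 74 mm up, then a short shoulder and the yellow cap (31 mm in diameter); 100 mm tall in all, about 0.13 kg, standing upright. The point is its centre, 50 mm above its foot; z is its long axis, up. At the start it stands on the yellow disc.
- pot_mid (a point): The specimen pot: low round clear-glass pot with a black lid, 38 mm tall in all; glass 42 mm, lid 44 mm in diameter and 12 mm high at the top; about 0.09 kg. The point is its centre, 19 mm above its foot; z up. At the start it stands on the white board (top 10 mm above the bench) at its back, with the three bottles about 62 mm from it, centre to centre, in front and to both sides: they stand too close and too tall for a gripper to get down to it.
- disc_red: Flat red disc, 52 mm in diameter and 2 mm thick, fixed on the white board: the home of the bottle with the red cap. Origin at the centre of its underside, on the board's top (10 mm above the bench); the bottle stands on the disc's top, 12 mm above the bench.
- disc_green: Flat green disc, 52 mm in diameter and 2 mm thick, fixed on the white board: the home of the bottle with the green cap. Origin at the centre of its underside, on the board's top (10 mm above the bench); the bottle stands on the disc's top, 12 mm above the bench.
- disc_yellow: Flat yellow disc, 52 mm in diameter and 2 mm thick, fixed on the white board: the home of the bottle with the yellow cap. Origin at the centre of its underside, on the board's top (10 mm above the bench); the bottle stands on the disc's top, 12 mm above the bench.
- mat: Flat blue mat fixed on the bench, 240 mm along its x by 120 mm along its y, 3 mm thick: the side area. Origin at the centre of its underside, on the bench; it lies on the left or the right of the board. It is empty at the start.
- pan (a point): Centre of the top face of the balance's pan: round steel plate, 110 mm in diameter, 57 mm above the bench. The pan is rigid and does not give. The white balance below it is 210 mm by 160 mm, its case 48 mm high, fixed; it stands on the other side of the board from the mat. z up.
- beaker: Small empty glass beaker, 60 mm tall and 48 mm in diameter at the rim, loose, standing on the bench in front of the board, nearer to the robot. Origin at the centre of its underside. A bystander, to be left alone.
Not all that is in view belongs to the job. What is shaped like the part that bears bottle_red_mid but pink or purple is not meant.

How it is judged:
On the way, in this order (a step that is already met when the one before it is completed fails the run):
1. all three bottles stand upright on the blue mat (x of bottle_red_mid in the frame of mat between -0.12 and 0.12 m and y of bottle_red_mid in the frame of mat between -0.06 and 0.06 m and height (world z) of each of bottle_red_mid, bottle_green_mid, bottle_yellow_mid below 0.06 m and angle between each of bottle_red_mid, bottle_green_mid, bottle_yellow_mid's own z axis and vertical below 0.15 rad and x of bottle_green_mid in the frame of mat between -0.12 and 0.12 m and y of bottle_green_mid in the frame of mat between -0.06 and 0.06 m and x of bottle_yellow_mid in the frame of mat between -0.12 and 0.12 m and y of bottle_yellow_mid in the frame of mat between -0.06 and 0.06 m), for 0.2 s.
2. the pot stands in the middle of the balance's pan while all three bottles are on the mat (all of step 1 and horizontal distance between pot_mid and pan below 0.015 m and z of pot_mid in the frame of pan between 0.014 and 0.024 m and angle between pot_mid's own z axis and vertical below 0.12 rad), for 0.2 s.
At the end, for the whole second after the job is handed in: The pot stands upright on the balance's pan, its centre within 15 mm of the pan's centre; each bottle stands upright on the disc of its cap's colour, its centre within 12 mm of the disc's centre; all are at rest and released (horizontal distance between pot_mid and pan below 0.015 m and z of pot_mid in the frame of pan between 0.014 and 0.024 m and angle between each of pot_mid, bottle_red_mid, bottle_green_mid, bottle_yellow_mid's own z axis and vertical below 0.12 rad and linear speed of each of pot, bottle_red, bottle_green, bottle_yellow below 0.02 m/s and angular speed of each of pot, bottle_red, bottle_green, bottle_yellow below 0.2 rad/s and horizontal distance between bottle_red_mid and disc_red below 0.012 m and z of bottle_red_mid in the frame of disc_red between 0.047 and 0.057 m and horizontal distance between bottle_green_mid and disc_green below 0.012 m and z of bottle_green_mid in the frame of disc_green between 0.047 and 0.057 m and horizontal distance between bottle_yellow_mid and disc_yellow below 0.012 m and z of bottle_yellow_mid in the frame of disc_yellow between 0.047 and 0.057 m); the robot touches nothing.
It fails at once if a bottle or the pot is tipped by more than about 35 degrees (angle between any of bottle_red_mid, bottle_green_mid, bottle_yellow_mid, pot_mid's own z axis and vertical above 0.6 rad).
It fails at once if the glass beaker is moved more than 20 mm (distance of beaker from where it was at the start of the episode above 0.02 m).
It also fails if it takes over 144 s, if anything falls off the work surface, if the arm or the gripper's body presses on something with over 40 N, if the wrist force passes 120 N, or if a joint passes its speed limit or range.

### The arm

A 7-joint arm with a two-finger parallel gripper is mounted at the origin on the work surface. World frame = base frame: x ahead of the robot, y to its left, z up, the work surface at z = 0. Lengths are in m, angles in rad, forces in N, time in s.
With the tool pointing down it reaches from about 0.35 to 0.9 m from the base axis. Payload 19.9 kg.
Tool frame: the origin (TCP) lies at the very end of the fingers, on their centre line; the grasp point (between the pads) lies 19 mm behind it (bot.grip_point_offset is the distance from the TCP to the grasp point, in m); z points along the fingers, y is the direction in which the jaws open and shut (so a half turn about z gives the same grasp; the last joint's range is limited). The gripper opens to 94 mm and grips with 3 to 60 N. Pads are 16 mm wide; open, the fingers measure 119 mm over their backs; the gripper's body (75 mm by 177 mm) begins 78 mm behind the grasp point.
Start: joints at [1.121, 0.417, -0.01, 1.614, 0.005, 1.111, -0.053], TCP at [0.248, -0.573, 0.205] pointing down, gripper open.
Joint ranges: [-2.81, 2.81], [-0.39, 2.02], [-1.27, 1.25], [0.06, 2.57], [-1.19, 4.33], [0.19, 2], [-2.82, 2.82]. Speed limits (rad/s): [1.89, 1.89, 2.39, 2.39, 3.01, 3.01, 3.01].

### API

Orientations are given as a unit quaternion [x, y, z, w].
In Python, from station import bot gives the robot as it stands.
- The arm moves only by the tool arm_command, never from a script. Its arguments are lists of equal length, an entry for each row: "dp": the shift along the tool's x, y, z in units of 40 mm (1.0 is 40 mm), a list of three; "angular": the turn, a rotation vector about the tool's x, y, z in units of 8 degrees (1.0 is 8 degrees), a list of three; "hand": the finger opening in mm, from 0 to 94. In form: {"dp": [[x, y, z], ...], "angular": [[rx, ry, rz], ...], "hand": [hand, ...]}. A call has 1 to 12 rows; each row is the pose to reach, as a shift and turn from the pose measured when the call began, along the tool's axes at that moment; what a row does not reach only later rows make up. A row lasts 1/10 s, in which the tool goes at most 50 mm and 8.59 degrees, less where a joint would pass 70% of its speed; a pose out of reach is approached as far as the arm can. A call with a gripper value outside its range is refused whole. The fingers move at their own pace and stop on an object; "force" is the grip in N (left out, the last holds). Time passes only in rows, so rows that repeat a pose let the fingers close. It gives the time, the measured TCP pose, the force and the opening at its end, in the units of the state.
- bot.read_state(): the state, without advancing time (a new reading comes with each control period).
- bot.grab_frame(name): name is "side" or "top" or "wrist"; returns a dict with "frame" (480x640x3 uint8, red, green, blue), "mtx" (3x3 intrinsics, pixels), "R" (3x3) and "t" (3): a world point X has camera coordinates R X + t. Camera axes: x right, y down, z forward; pixel columns grow to the right and rows downward; lengths in m; the calibration is good to about 2 mm. A picture is of the moment at which its call begins. There is no depth.
- bot.sign_off(): hands the job in, once; it reports no verdict.
Trained networks look in the newest picture that a camera, given by its name, has taken for a name from the list of things; names that differ only in an ending like _2 or _b are one class to them, and where a whole thing is asked for, a point or a joint stands for the part that bears it (a point fixed in the world has none). Each returns a list of dicts, best first, with "p" (0 to 1); they miss things now and then, are a little off and sometimes report something else, mostly with a low value. They report only what shows in the picture. A call takes as long as a camera call. They do not tell look-alikes from the thing itself.
- bot.look_for(camera, name): "bbox" ([centre column, centre row, width, height] in pixels, round what is visible of it).
- bot.regions_of(camera, name): "region" (480x640 bool, what is visible of it) and "bbox" ([centre column, centre row, width, height] in pixels, round what is visible of it).
- bot.place_of(camera, name): "xy" ([column, row] in pixels: a listed point, or the origin of a listed thing).
The state is a dict: "time_s": time; "joints": joint angles; "dq": joint speeds; "tau": joint torques, N m; "ee_pos": TCP position; "tool_rot": TCP orientation; "wrist_force": force on the tool from outside, world axes, zero at the start; "wrist_torque": the same for the moment, N m; "gripper_width": finger opening in m.
Only numpy, scipy, OpenCV 4.12 (cv2) and the standard library are available. Lean on these libraries where they do the work, as an engineer would, in place of code of your own. Each camera call takes 0.05 s, during which the arm holds its last target. There are 200 camera calls.

## Working session

There is one attempt and no reset: what is moved stays moved. The work goes in short steps, Python scripts to look and compute and a tool call to move; the robot and the scene stay as the last step left them, time stands still between calls to the robot, and variables do not carry over. Pictures are saved under pics/ and viewed, about 12 in all and at most 16, crops included, and the job is handed in when it is done.

Besides the shell and the picture viewer there is one more tool, called after "Emit:" as a command line: name --argument value ..., lists and objects as JSON in quotes. arm_command: Moves the arm, as the interface text tells. Its arguments: {"type":"object","properties":{"dp":{"type":"array","items":{"type":"array","items":{"type":"number"}}},"angular":{"type":"array","items":{"type":"array","items":{"type":"number"}}},"hand":{"type":"array","items":{"type":"number"}},"force":{"type":"number"}},"required":["dp","angular","hand"]}

```bash
mkdir -p pics; ls
python3 - <<'E'
from station import bot
import cv2, numpy as np
print(bot.read_state())
for c in ("top","side"):
    f=bot.grab_frame(c); cv2.imwrite(f"pics/{c}0.png",f["frame"][:,:,::-1])
    print(c,f["mtx"].round(1).tolist(),f["R"].round(3).tolist(),f["t"].round(3).tolist())
    for n in "bottle_red_mid bottle_green_mid bottle_yellow_mid pot_mid disc_red disc_green disc_yellow mat pan beaker".split():
        print(n,[(np.round(d["xy"],1).tolist(),round(d["p"],2)) for d in bot.place_of(c,n)[:3]])
E
```

```text
pics
{'time_s': 0.0, 'joints': array([ 1.120484  ,  0.41797276, -0.01031798,  1.6141842 ,  0.00469896,
        1.11067961, -0.05295674]), 'dq': array([ 1.36239228e-03,  7.53447264e-06,  1.92414434e-04, -3.36727721e-04,
        6.07408741e-04, -1.64166929e-03,  1.54956773e-03]), 'tau': array([ 1.06167929e-04, -8.51258683e+01,  6.38742931e-01, -4.26000237e+01,
       -4.88348154e-02,  1.86783815e-02,  8.91200875e-05]), 'ee_pos': array([ 0.24829578, -0.57314949,  0.20482176]), 'tool_rot': array([ 9.79174940e-01,  2.03017399e-01, -1.64747313e-04, -5.87313451e-04]), 'wrist_force': array([-0.125406  ,  0.51083547, -0.96326155]), 'wrist_torque': array([-0.02520782,  0.01583036, -0.02577516]), 'gripper_width': 0.09414930681141824}
top [[624.8, 0.0, 315.0], [0.0, 624.8, 234.2], [0.0, 0.0, 1.0]] [[-0.029, -1.0, -0.007], [-0.995, 0.029, -0.092], [0.092, 0.004, -0.996]] [0.005, 0.52, 1.125]
bottle_red_mid [([355.9, 192.6], 0.64), ([416.8, 144.9], 0.63), ([418.7, 205.7], 0.58)]
bottle_green_mid [([318.2, 217.8], 0.56), ([490.2, 231.3], 0.53)]
bottle_yellow_mid [([289.7, 178.6], 0.67)]
pot_mid [([324.6, 186.0], 0.93)]
disc_red [([357.0, 193.1], 0.69)]
disc_green [([318.2, 219.5], 0.72), ([491.6, 231.6], 0.24)]
disc_yellow [([291.3, 184.9], 0.47)]
mat [([488.7, 233.4], 0.57)]
pan [([119.0, 233.8], 0.86)]
beaker [([395.5, 327.3], 0.86)]
side [[471.8, 0.0, 323.4], [0.0, 471.8, 232.3], [0.0, 0.0, 1.0]] [[-0.822, -0.569, 0.003], [-0.3, 0.43, -0.851], [0.483, -0.701, -0.525]] [0.424, 0.216, 0.62]
bottle_red_mid [([359.0, 195.1], 0.87), ([313.8, 207.8], 0.66), ([315.5, 182.0], 0.63)]
bottle_green_mid [([313.5, 229.0], 0.8)]
bottle_yellow_mid [([269.2, 231.1], 0.86), ([405.1, 199.7], 0.73)]
pot_mid [([289.7, 230.3], 0.64)]
disc_red [([322.3, 233.6], 0.39)]
disc_green [([311.3, 249.0], 0.54)]
disc_yellow [([274.8, 251.2], 0.63)]
mat [([405.4, 200.3], 0.7)]
pan [([165.2, 355.4], 0.67), ([269.5, 232.6], 0.16)]
beaker [([447.3, 255.7], 0.87)]
```

View pics/top0.png

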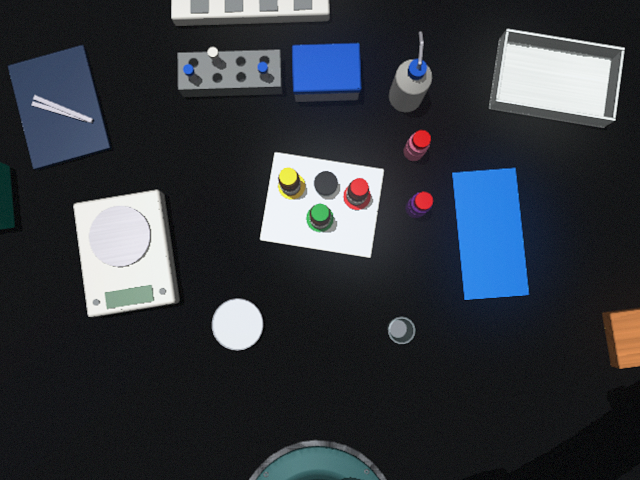

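View pics/side0.png

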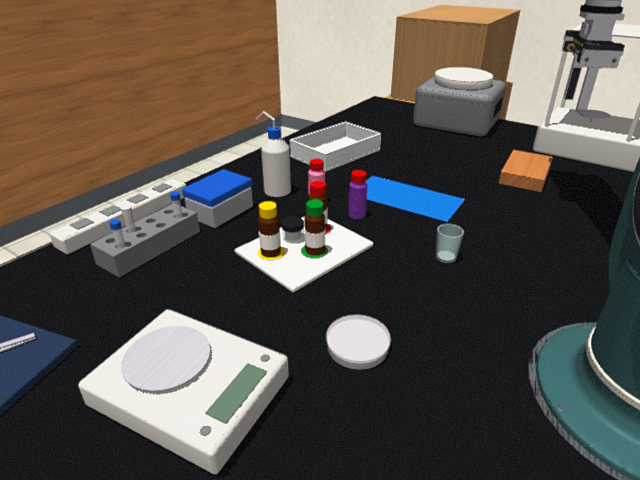

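The top view shows yellow at about (289,177), red (358,187), green (319,213), pot (326,184), pan (120,236) and mat (490,233). The pink (417,145) and purple (421,205) look-alikes stand to the right of the red bottle, and the beaker is at (401,330). The side view agrees.

```bash
cat > h.py <<'E'
from station import bot
import cv2, numpy as np
from scipy.spatial.transform import Rotation as Ro
def world(f,px,z):
    d=f["R"].T@np.linalg.solve(f["mtx"],[px[0],px[1],1.]); o=-f["R"].T@f["t"]
    return (o+d*(z-o[2])/d[2])
def proj(f,X):
    p=f["mtx"]@(f["R"]@np.asarray(X,float)+f["t"]); return p[:2]/p[2]
def hsv(f): return cv2.cvtColor(f["frame"],cv2.COLOR_RGB2HSV)
RNG=dict(yellow=(22,34),green=(45,80),blue=(100,115),red=(172,188))
def mask(f,col,smin=130,vmin=70):
    h=hsv(f).astype(int); lo,hi=RNG[col]; H=h[...,0]; H=np.where(H<8,H+180,H) if col=="red" else H
    return ((H>=lo)&(H<=hi)&(h[...,1]>smin)&(h[...,2]>vmin)).astype(np.uint8)
def blobs(m,amin=60):
    n,_,st,c=cv2.connectedComponentsWithStats(m)
    return [(c[i].round(1).tolist(),st[i].tolist()) for i in range(1,n) if st[i,4]>amin]
def rel(p):
    s=bot.read_state(); return Ro.from_quat(s["tool_rot"]).inv().apply(np.asarray(p)-s["ee_pos"])/0.04
E
python3 - <<'E'
from h import *
f=bot.grab_frame("top")
for c in RNG: print(c,[(b,world(f,b[0],.112).round(3).tolist()) for b in blobs(mask(f,c))])
g=bot.grab_frame("side")
P={}
def tri(a,b):
    A=[];B=[]
    for ff,px in((f,a),(g,b)):
        d=ff["R"].T@np.linalg.solve(ff["mtx"],[*px,1.]);d/=np.linalg.norm(d);o=-ff["R"].T@ff["t"];M=np.eye(3)-np.outer(d,d);A.append(M);B.append(M@o)
    return np.linalg.solve(sum(A),sum(B))
for n,z in dict(bottle_red_mid=.062,bottle_green_mid=.062,bottle_yellow_mid=.062,pot_mid=.029,disc_red=.01,disc_green=.01,disc_yellow=.01,mat=0,pan=.057,beaker=0).items():
    a=bot.place_of("top",n); b=bot.place_of("side",n)
    if a and b: print(n,world(f,a[0]["xy"],z).round(3),world(g,b[0]["xy"],z).round(3),tri(a[0]["xy"],b[0]["xy"]).round(3))
# mat corners, board corners
m=mask(f,"blue"); m[:160]=0
r=cv2.minAreaRect(cv2.findNonZero(m)); print("mat",[world(f,p,.003).round(3).tolist() for p in cv2.boxPoints(r)],world(f,r[0],.003).round(3))
h=hsv(f); w=((h[...,2]>150)&(h[...,1]<40)).astype(np.uint8)
pan=((h[...,2]>120)&(h[...,1]<60)).astype(np.uint8)
print([(b,world(f,b[0],.01).round(3).tolist()) for b in blobs(w,1000)])
gg=cv2.cvtColor(f["frame"],cv2.COLOR_RGB2GRAY)
c=cv2.HoughCircles(gg[180:300,60:190],cv2.HOUGH_GRADIENT,1,50,param1=80,param2=15,minRadius=26,maxRadius=38)
print("pan circ",c, [world(f,(q[0]+60,q[1]+180),.057).round(3).tolist() for q in c[0]])
E
```

```text
yellow [(([287.7, 176.1], [279, 168, 18, 17, 246]), [0.613, 0.033, 0.112]), (([292.5, 192.3], [278, 183, 27, 16, 111]), [0.584, 0.026, 0.112])]
green [(([319.7, 212.1], [311, 204, 18, 17, 238]), [0.549, -0.02, 0.112])]
blue [(([326.1, 67.3], [292, 42, 70, 52, 3327]), [0.802, -0.038, 0.112]), (([417.2, 68.0], [408, 58, 19, 19, 230]), [0.796, -0.196, 0.112]), (([262.2, 66.4], [258, 61, 10, 11, 88]), [0.807, 0.073, 0.112]), (([188.0, 68.9], [183, 64, 11, 11, 88]), [0.807, 0.202, 0.112]), (([489.9, 233.4], [452, 167, 78, 133, 8386]), [0.504, -0.307, 0.112])]
red [(([421.2, 138.8], [412, 130, 19, 20, 279]), [0.671, -0.198, 0.112]), (([357.8, 192.3], [344, 178, 26, 32, 399]), [0.581, -0.086, 0.112]), (([423.7, 200.1], [414, 191, 20, 19, 271]), [0.564, -0.197, 0.112])]
bottle_red_mid [ 0.59  -0.085  0.062] [ 0.661 -0.173  0.062] [ 0.586 -0.079  0.119]
bottle_yellow_mid [0.619 0.031 0.062] [0.616 0.037 0.062] [0.621 0.031 0.057]
disc_red [0.626 0.031 0.01 ] [ 0.578 -0.076  0.01 ] [0.575 0.007 0.065]
disc_green [ 0.552 -0.018  0.01 ] [ 0.554 -0.022  0.01 ] [ 0.551 -0.018  0.013]
disc_yellow [
[... 151 characters left out ...]
057] [0.523 0.342 0.057] [0.529 0.34  0.052]
beaker [ 0.341 -0.159  0.   ] [ 0.348 -0.161  0.   ] [ 0.344 -0.157  0.003]
mat [[0.663, 0.517, 0.003], [0.637, -0.417, 0.003], [0.39, -0.403, 0.003], [0.414, 0.513, 0.003]] [0.525 0.052 0.003]
[(([245.1, 9.1], [171, 0, 158, 19, 1859]), [0.96, 0.112, 0.01]), (([555.8, 78.5], [496, 29, 129, 92, 7073]), [0.804, -0.476, 0.01]), (([228.1, 68.9], [179, 47, 101, 42, 2214]), [0.843, 0.147, 0.01]), (([321.1, 207.6], [260, 152, 124, 106, 7408]), [0.571, -0.023, 0.01]), (([122.5, 249.6], [73, 190, 102, 127, 9165]), [0.503, 0.349, 0.01]), (([236.9, 324.1], [212, 299, 51, 51, 2047]), [0.359, 0.138, 0.01])]
pan circ [[[59.5 57.5 31.3]]] [[0.521, 0.339, 0.057]]
```

Emit:
arm_command --dp '[[12.6,-9.2,-3.6],[12.6,-9.2,-3.6],[12.6,-9.2,-3.6],[12.6,-9.2,-3.6],[12.6,-9.2,-3.6],[12.6,-9.2,-3.6],[12.6,-9.2,-3.6],[12.6,-9.2,-3.6],[12.6,-9.2,-3.6],[12.6,-9.2,-3.6],[12.6,-9.2,-3.6],[12.6,-9.2,-3.6]]' --angular '[[0,0,2.93],[0,0,2.93],[0,0,2.93],[0,0,2.93],[0,0,2.93],[0,0,2.93],[0,0,2.93],[0,0,2.93],[0,0,2.93],[0,0,2.93],[0,0,2.93],[0,0,2.93]]' --hand '[80,80,80,80,80,80,80,80,80,80,80,80]'

```text
time_s: 3.4
ee_pos: [0.5437, -0.0703, 0.3404]
tool_rot: [1.0, -0.0, 0.0, 0.0]
wrist_force: [1.5, -0.7, 0.5]
gripper_width: 0.0805
```

Run:
```python
from h import *
s=bot.read_state(); print(s["time_s"],s["ee_pos"].round(3),s["tool_rot"].round(3),rel([.57,-.03,.35]).round(2))
f=bot.grab_frame("wrist"); cv2.imwrite("pics/w1.png",f["frame"][:,:,::-1])
print((-f["R"].T@f["t"]).round(3), f["R"].round(2).tolist())
for c in ("red","green","yellow"): print(c,[(b,world(f,b[0],.112).round(3).tolist()) for b in blobs(mask(f,c))])
print([(x["xy"],x["p"],world(f,x["xy"],.029).round(3)) for x in bot.place_of("wrist","pot_mid")])
```

```text
3.4 [ 0.544 -0.07   0.34 ] [ 1. -0.  0.  0.] [ 0.66 -1.01 -0.24]
[ 0.613 -0.071  0.519] [[-0.0, -1.0, -0.0], [-0.97, 0.0, 0.24], [-0.24, 0.0, -0.97]]
red [(([449.4, 74.4], [431, 57, 37, 36, 1001]), [0.672, -0.197, 0.112]), (([335.1, 157.8], [315, 137, 39, 40, 1100]), [0.593, -0.088, 0.112]), (([440.5, 183.9], [424, 170, 33, 30, 783]), [0.567, -0.196, 0.112])]
green [(([283.0, 178.8], [261, 170, 37, 32, 245]), [0.572, -0.035, 0.112]), (([270.4, 200.6], [257, 187, 28, 29, 648]), [0.55, -0.022, 0.112])]
yellow [(([245.3, 138.3], [228, 118, 29, 41, 379]), [0.612, 0.001, 0.112]), (([215.3, 137.5], [198, 122, 35, 32, 856]), [0.613, 0.031, 0.112])]
[([285.3, 139.4], 0.64, array([ 0.611, -0.032,  0.029]))]
```

View pics/w1.png

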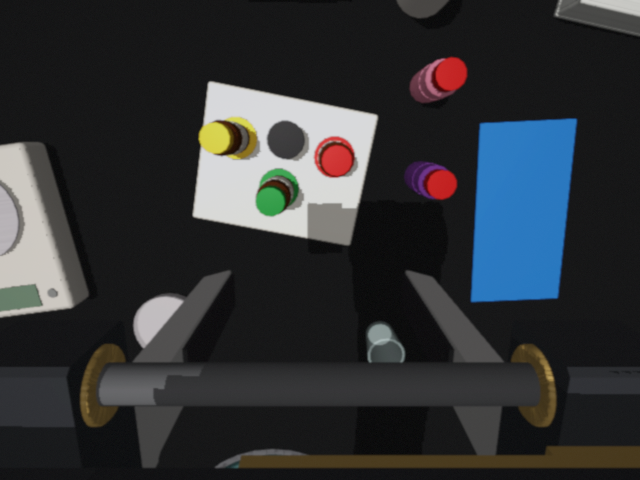

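The wrist view agrees with the top view. Yellow cap is at (215,138), pot (285,139), red (335,158), green (270,201) and the mat spans about (480–576, 119–300). The pot-to-bottle distances come out at 61–62 mm, as stated.

Run:
```python
from h import *
f=bot.grab_frame("wrist"); m=mask(f,"blue"); m[:100]=0; m[310:]=0; m[:,:465]=0
q=cv2.approxPolyDP(max(cv2.findContours(m,0,2)[0],key=cv2.contourArea),8,True)[:,0]
W=np.array([world(f,p,.003) for p in q]); print(q.tolist(),W.round(3).tolist(),W.mean(0).round(3))
```

```text
[[580, 122], [483, 127], [473, 304], [560, 301]] [[0.637, -0.391, 0.003], [0.63, -0.271, 0.003], [0.392, -0.283, 0.003], [0.397, -0.403, 0.003]] [ 0.514 -0.337  0.003]
```

Emit:
arm_command --dp '[[0.16,-1.23,1.2],[0.16,-1.23,2.4],[0.16,-1.23,3.4],[0.16,-1.23,3.4],[0.16,-1.23,4.4],[0.16,-1.23,5.4],[0.16,-1.23,6.4],[0.16,-1.23,7.0],[0.16,-1.23,7.18],[0.16,-1.23,7.18],[0.16,-1.23,7.18]]' --angular '[[0,0,0],[0,0,0],[0,0,0],[0,0,0],[0,0,0],[0,0,0],[0,0,0],[0,0,0],[0,0,0],[0,0,0],[0,0,0]]' --hand '[60,60,60,60,60,60,60,60,60,60,60]' --force 20

```text
time_s: 4.65
ee_pos: [0.5519, -0.0202, 0.0549]
tool_rot: [1.0, 0.002, 0.002, -0.0]
wrist_force: [-0.2, -0.7, -0.4]
gripper_width: 0.0602
```

Emit:
arm_command --dp '[[0,0,0.04],[0,0,0.04],[0,0,0.04],[0,0,0.04],[0,0,0.04],[0,0,0.04],[0,0,0.04],[0,0,0.04]]' --angular '[[0,0,0],[0,0,0],[0,0,0],[0,0,0],[0,0,0],[0,0,0],[0,0,0],[0,0,0]]' --hand '[30,30,30,30,30,30,30,30]' --force 20

```text
time_s: 5.45
ee_pos: [0.5522, -0.0203, 0.0538]
tool_rot: [1.0, 0.002, 0.002, -0.0]
wrist_force: [-1.7, -1.2, 6.9]
gripper_width: 0.0372
```

Emit:
arm_command --dp '[[0,0,-0.5],[0,0,-1.5],[0,0,-2.5],[0,0,-3.4],[-0.35,1.0,-3.8],[-0.71,2.0,-3.8],[-1.06,3.0,-3.8],[-1.41,4.0,-3.8],[-1.77,5.0,-3.8],[-2.12,6.0,-3.8],[-2.47,7.0,-3.8],[-2.83,8.02,-3.8]]' --angular '[[0,0,0],[0,0,0],[0,0,0],[0,0,0],[0,0,0],[0,0,0],[0,0,0],[0,0,0],[0,0,0],[0,0,0],[0,0,0],[0,0,0]]' --hand '[30,30,30,30,30,30,30,30,30,30,30,30]'

```text
time_s: 6.65
ee_pos: [0.4388, -0.3429, 0.2054]
tool_rot: [1.0, 0.002, 0.002, -0.0]
wrist_force: [0.2, 0.5, -1.7]
gripper_width: 0.0373
```

Emit:
arm_command --dp '[[0,0,1],[0,0,2],[0,0,3],[0,0,3.6],[0,0,3.9],[0,0,3.98],[0,0,3.98],[0,0,3.98]]' --angular '[[0,0,0],[0,0,0],[0,0,0],[0,0,0],[0,0,0],[0,0,0],[0,0,0],[0,0,0]]' --hand '[30,30,30,30,30,30,30,30]'

```text
time_s: 7.45
ee_pos: [0.4401, -0.3433, 0.0475]
tool_rot: [1.0, 0.002, 0.003, 0.0]
wrist_force: [1.2, -0.6, -1.7]
gripper_width: 0.037
```

Emit:
arm_command --dp '[[0,0,0.06],[0,0,0.07],[0,0,0.07],[0,0,0.07],[0,0,0.07],[0,0,0.07],[0,0,0.07]]' --angular '[[0,0,0],[0,0,0],[0,0,0],[0,0,0],[0,0,0],[0,0,0],[0,0,0]]' --hand '[30,30,30,60,60,60,60]'

```text
time_s: 8.15
ee_pos: [0.4401, -0.3433, 0.0447]
tool_rot: [1.0, 0.002, 0.003, 0.0]
wrist_force: [-0.5, 0.1, 0.4]
gripper_width: 0.0598
```

Emit:
arm_command --dp '[[0,0,-1],[0,0,-2],[0,0,-3],[0,0,-3.8],[0.63,-1.06,-3.8],[1.27,-2.12,-3.8],[1.9,-3.19,-3.8],[2.53,-4.25,-3.8],[3.17,-5.3,-3.8],[3.78,-6.38,-3.8],[3.78,-6.38,-3.8],[3.78,-6.38,-3.8]]' --angular '[[0,0,0],[0,0,0],[0,0,0],[0,0,0],[0,0,0],[0,0,0],[0,0,0],[0,0,0],[0,0,0],[0,0,0],[0,0,0],[0,0,0]]' --hand '[60,60,60,60,60,60,60,60,60,60,60,60]'

```text
time_s: 9.35
ee_pos: [0.5896, -0.0862, 0.197]
tool_rot: [1.0, 0.003, 0.002, 0.0]
wrist_force: [0.3, -0.2, -0.7]
gripper_width: 0.0604
```

Run:
```python
from h import *
s=bot.read_state(); print(s["ee_pos"].round(4),rel([.592,-.088,.0535]).round(2))
f=bot.grab_frame("wrist"); h=f; 
for c in ("red","green","yellow"): print(c,[(b,world(f,b[0],.112).round(3).tolist(),world(f,b[0],.012).round(3).tolist()) for b in blobs(mask(f,c))])
cv2.imwrite("pics/w2.png",f["frame"][:,:,::-1])
g=bot.grab_frame("top")
for c in ("red","green","yellow"): print(c,[(b,world(g,b[0],.103).round(3).tolist(),world(g,b[0],.012).round(3).tolist()) for b in blobs(mask(g,c))])
```

```text
[ 0.5896 -0.0862  0.197 ] [0.04 0.04 3.59]
red [(([488.3, 116.0], [460, 91, 56, 50, 2139]), [0.673, -0.194, 0.112], [0.679, -0.236, 0.012]), (([326.2, 201.5], [296, 189, 54, 38, 523]), [0.618, -0.092, 0.112], [0.603, -0.094, 0.012]), (([322.0, 237.4], [300, 214, 45, 47, 1627]), [0.593, -0.089, 0.112], [0.569, -0.091, 0.012]), (([471.5, 268.2], [450, 246, 45, 45, 1561]), [0.572, -0.194, 0.112], [0.539, -0.235, 0.012])]
green [(([248.6, 253.6], [223, 230, 52, 49, 1864]), [0.581, -0.039, 0.112], [0.552, -0.021, 0.012])]
yellow [(([201.2, 185.5], [170, 162, 48, 55, 749]), [0.628, -0.009, 0.112], [0.617, 0.02, 0.012]), (([144.6, 205.4], [118, 183, 55, 48, 2044]), [0.614, 0.03, 0.112], [0.598, 0.073, 0.012])]
red []
green [(([319.5, 217.8], [307, 205, 26, 27, 542]), [0.54, -0.019, 0.103], [0.551, -0.02, 0.012]), (([510.9, 272.2], [502, 264, 18, 18, 250]), [0.438, -0.341, 0.103], [0.44, -0.369, 0.012])]
yellow [(([287.7, 176.1], [279, 168, 18, 17, 247]), [0.614, 0.034, 0.103], [0.632, 0.038, 0.012]), (([294.2, 190.0], [278, 175, 27, 24, 150]), [0.59, 0.023, 0.103], [0.605, 0.026, 0.012])]
```

View pics/w2.png

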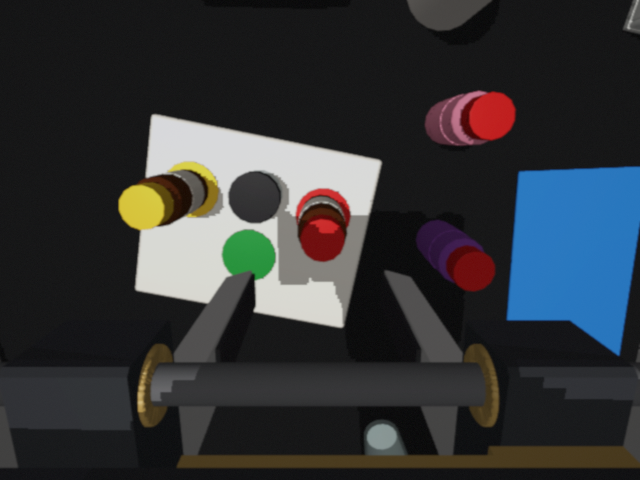

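The green disc is clear at (249,254), which is (0.552,-0.021), matching the TCP at the green pick. The red bottle is centred ahead of the fingers.

Emit:
arm_command --dp '[[0.05,0.05,1],[0.05,0.05,2],[0.05,0.05,3],[0.05,0.05,3.5],[0.05,0.05,3.64],[0.05,0.05,3.64],[0.05,0.05,3.64],[0.05,0.05,3.64],[0.05,0.05,3.64],[0.05,0.05,3.64],[0.05,0.05,3.64],[0.05,0.05,3.64]]' --angular '[[0,0,0],[0,0,0],[0,0,0],[0,0,0],[0,0,0],[0,0,0],[0,0,0],[0,0,0],[0,0,0],[0,0,0],[0,0,0],[0,0,0]]' --hand '[60,60,60,60,60,60,60,30,30,30,30,30]' --force 20

```text
time_s: 10.65
ee_pos: [0.5922, -0.0906, 0.052]
tool_rot: [1.0, 0.002, 0.003, 0.001]
wrist_force: [-0.2, 0.3, 6.7]
gripper_width: 0.0378
```

Emit:
arm_command --dp '[[0,0,-0.5],[0,0,-1.5],[0,0,-2.5],[0,0,-3.4],[0,0.8,-3.8],[0,1.8,-3.8],[-0.02,2.8,-3.8],[-0.04,3.8,-3.8],[-0.06,4.8,-3.8],[-0.08,5.6,-3.8],[-0.08,6.06,-3.8],[-0.08,6.06,-3.8]]' --angular '[[0,0,0],[0,0,0],[0,0,0],[0,0,0],[0,0,0],[0,0,0],[0,0,0],[0,0,0],[0,0,0],[0,0,0],[0,0,0],[0,0,0]]' --hand '[30,30,30,30,30,30,30,30,30,30,30,30]'

```text
time_s: 11.85
ee_pos: [0.588, -0.3351, 0.2037]
tool_rot: [1.0, 0.0, 0.002, 0.001]
wrist_force: [0.1, 0.5, -1.1]
gripper_width: 0.0378
```

Emit:
arm_command --dp '[[0,0,1],[0,0,2],[0,0,3],[0,0,3.6],[0,0,3.9],[0,0,4.03],[0,0,4.05],[0,0,4.05],[0,0,4.05],[0,0,4.05],[0,0,4.05],[0,0,4.05]]' --angular '[[0,0,0],[0,0,0],[0,0,0],[0,0,0],[0,0,0],[0,0,0],[0,0,0],[0,0,0],[0,0,0],[0,0,0],[0,0,0],[0,0,0]]' --hand '[30,30,30,30,30,30,30,30,30,60,60,60]'

```text
time_s: 13.05
ee_pos: [0.5889, -0.3355, 0.042]
tool_rot: [1.0, -0.0, 0.003, 0.001]
wrist_force: [-0.4, -0.5, 0.6]
gripper_width: 0.0578
```

Emit:
arm_command --dp '[[0,0,-1],[0,0,-2],[0,0,-3],[0,0,-3.8],[0.07,-1.15,-3.8],[0.15,-2.3,-3.8],[0.22,-3.45,-3.8],[0.3,-4.6,-3.8],[0.37,-5.75,-3.8],[0.45,-6.9,-3.8],[0.52,-8.05,-3.8],[0.6,-9.19,-3.8]]' --angular '[[0,0,0],[0,0,0],[0,0,0],[0,0,0],[0,0,0],[0,0,0],[0,0,0],[0,0,0],[0,0,0],[0,0,0],[0,0,0],[0,0,0]]' --hand '[60,60,60,60,60,60,60,60,60,60,60,60]'

```text
time_s: 14.25
ee_pos: [0.612, 0.0342, 0.1937]
tool_rot: [1.0, -0.0, 0.003, 0.001]
wrist_force: [0.3, -0.1, -1.1]
gripper_width: 0.0601
```

Run:
```python
from h import *
s=bot.read_state(); print(s["ee_pos"].round(4),rel([.613,.0315,.053]).round(2))
f=bot.grab_frame("wrist")
for c in ("red","green","yellow"): print(c,[(b,world(f,b[0],.112).round(3).tolist(),world(f,b[0],.012).round(3).tolist()) for b in blobs(mask(f,c))])
```

```text
[0.612  0.0342 0.1937] [0.01 0.06 3.52]
red [(([633.1, 149.4], [625, 130, 15, 40, 379]), [0.674, -0.168, 0.112], [0.672, -0.246, 0.012]), (([450.6, 239.0], [424, 214, 54, 51, 2169]), [0.615, -0.056, 0.112], [0.59, -0.091, 0.012]), (([621.8, 295.4], [599, 274, 41, 45, 1430]), [0.574, -0.179, 0.112], [0.534, -0.261, 0.012])]
green [(([369.2, 277.0], [349, 255, 50, 49, 1463]), [0.588, -0.002, 0.112], [0.553, -0.016, 0.012])]
yellow [(([324.4, 201.2], [294, 189, 55, 38, 574]), [0.641, 0.029, 0.112], [0.626, 0.027, 0.012]), (([319.6, 239.2], [298, 216, 45, 47, 1636]), [0.615, 0.032, 0.112], [0.59, 0.032, 0.012])]
```

Emit:
arm_command --dp '[[0.05,0.06,1],[0.05,0.06,2],[0.05,0.06,3],[0.05,0.06,3.4],[0.05,0.06,3.5],[0.05,0.06,3.52],[0.05,0.06,3.52],[0.05,0.06,3.52],[0.05,0.06,3.52],[0.05,0.06,3.52],[0.05,0.06,3.52],[0.05,0.06,3.52]]' --angular '[[0,0,0],[0,0,0],[0,0,0],[0,0,0],[0,0,0],[0,0,0],[0,0,0],[0,0,0],[0,0,0],[0,0,0],[0,0,0],[0,0,0]]' --hand '[60,60,60,60,60,60,60,30,30,30,30,30]' --force 20

```text
time_s: 15.5
ee_pos: [0.6151, 0.0408, 0.0536]
tool_rot: [1.0, 0.004, 0.003, -0.001]
wrist_force: [-0.5, -3.6, 5.8]
gripper_width: 0.0403
```

Run:
```python
from h import *
s=bot.read_state(); print(s["ee_pos"].round(4),s["wrist_force"],s["gripper_width"])
f=bot.grab_frame("side"); cv2.imwrite("pics/s3.png",cv2.resize(f["frame"][140:300,180:400,::-1],None,fx=3,fy=3))
for n in ("bottle_yellow_mid","pot_mid","disc_yellow"):
    print(n,[(np.round(d["xy"],1).tolist(),round(d["p"],2)) for d in bot.place_of("side",n)[:3]])
```

```text
[0.6151 0.0408 0.0536] [-0.53652842 -3.64666606  5.7676957 ] 0.04031214294211177
bottle_yellow_mid []
pot_mid [([290.3, 229.8], 0.67)]
disc_yellow [([320.5, 232.3], 0.63), ([273.5, 248.1], 0.51)]
```

View pics/s3.png

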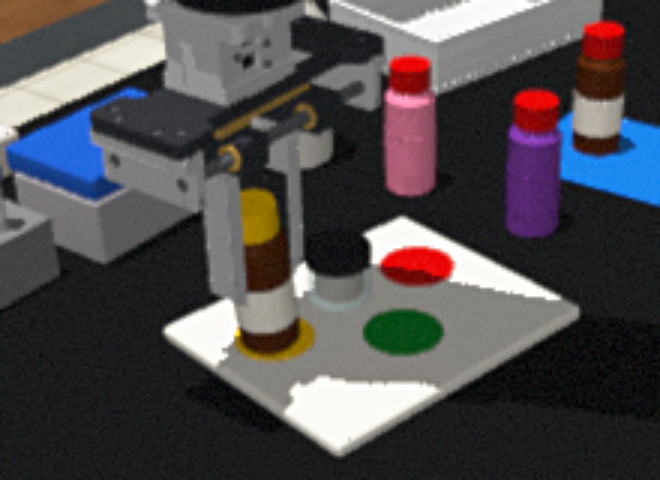

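Emit:
arm_command --dp '[[0,0,0],[0,0,0],[0,0,0]]' --angular '[[0,0,0],[0,0,0],[0,0,0]]' --hand '[30,30,30]'

```text
time_s: 16.0
ee_pos: [0.6151, 0.0407, 0.0536]
tool_rot: [1.0, 0.004, 0.003, -0.001]
wrist_force: [0.5, -2.9, 3.3]
gripper_width: 0.0398
```

Run:
```python
from h import *
f=bot.grab_frame("wrist"); cv2.imwrite("pics/w4.png",f["frame"][:,:,::-1])
print(bot.read_state()["joints"].round(3))
for c in ("yellow",): print(c,[(b,world(f,b[0],.112).round(3).tolist(),world(f,b[0],.012).round(3).tolist()) for b in blobs(mask(f,c))])
```

```text
[ 0.102  0.592 -0.29   1.747  0.218  0.827 -1.852]
yellow [(([344.7, 242.0], [292, 223, 86, 50, 1480]), [0.652, 0.032, 0.112], [0.627, 0.025, 0.012]), (([306.5, 332.6], [259, 295, 92, 68, 5038]), [0.621, 0.044, 0.112], [0.57, 0.047, 0.012])]
```

View pics/w4.png

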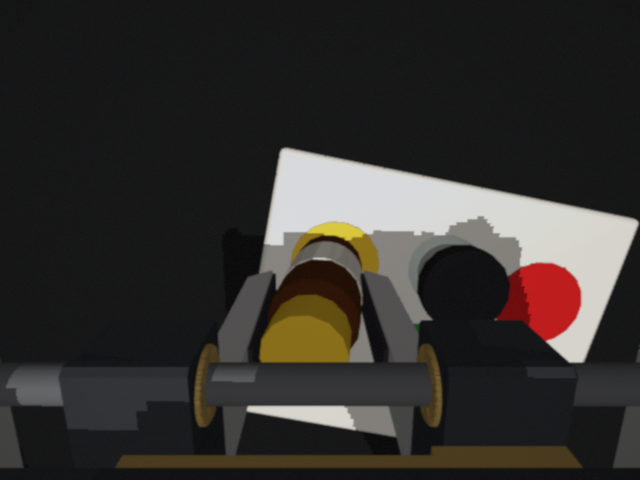

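The yellow cap leans to about (0.621,0.044) over the disc. The hand was still overshooting in y when that call began, so it closed about 9 mm off. I'll bring the tool back slowly with a light grip, let the bottle stand up, and regrip.

Emit:
arm_command --dp '[[0,0.05,0],[0,0.1,0],[0,0.15,0],[0,0.2,0],[0,0.22,0],[0,0.22,0],[0,0.22,0],[0,0.22,0],[0,0.22,0],[0,0.22,0]]' --angular '[[0,0,0],[0,0,0],[0,0,0],[0,0,0],[0,0,0],[0,0,0],[0,0,0],[0,0,0],[0,0,0],[0,0,0]]' --hand '[39,39,39,40,41,42,43,44,46,48]' --force 5

```text
time_s: 17.05
ee_pos: [0.6152, 0.0319, 0.0536]
tool_rot: [1.0, 0.004, 0.003, -0.001]
wrist_force: [1.0, 0.3, -1.1]
gripper_width: 0.0478
```

Run:
```python
from h import *
s=bot.read_state(); print(s["wrist_force"].round(1),s["gripper_width"])
f=bot.grab_frame("wrist")
for c in ("yellow",): print(c,[(b,world(f,b[0],.112).round(3).tolist(),world(f,b[0],.012).round(3).tolist()) for b in blobs(mask(f,c))])
f=bot.grab_frame("side"); cv2.imwrite("pics/s5.png",cv2.resize(f["frame"][160:300,220:380,::-1],None,fx=4,fy=4))
for X in ([.615,.032,.012],[.615,.032,.112]): print(((proj(f,X)-[220,160])*4).round(0))
```

```text
[ 1.   0.3 -1.1] 0.04782515620947275
yellow [(([330.8, 245.0], [276, 223, 87, 66, 1584]), [0.651, 0.028, 0.112], [0.625, 0.024, 0.012]), (([309.6, 331.4], [266, 293, 88, 70, 5083]), [0.622, 0.034, 0.112], [0.571, 0.036, 0.012])]
[201. 364.]
[188. 176.]
```

View pics/s5.png

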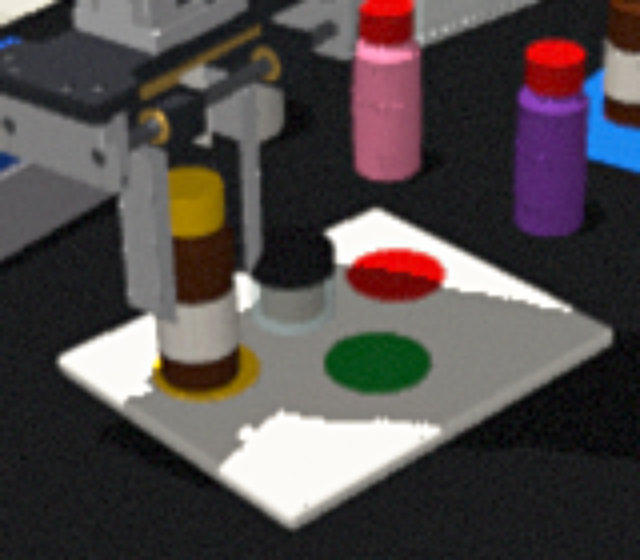

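The bottle stands upright again on its disc, with its foot at about (200,380) in the crop. I'll close now.

Emit:
arm_command --dp '[[0,0,0],[0,0,0],[0,0,0],[0,0,0],[0,0,0]]' --angular '[[0,0,0],[0,0,0],[0,0,0],[0,0,0],[0,0,0]]' --hand '[30,30,30,30,30]' --force 20

```text
time_s: 17.65
ee_pos: [0.6152, 0.0319, 0.0536]
tool_rot: [1.0, 0.004, 0.003, -0.001]
wrist_force: [0.2, 0.8, -0.3]
gripper_width: 0.0379
```

Emit:
arm_command --dp '[[0,0,-0.5],[0,0,-1.5],[0,0,-2.5],[0,0,-3.4],[-0.2,0.8,-3.8],[-0.5,1.8,-3.8],[-0.8,2.9,-3.8],[-1.1,4.0,-3.8],[-1.4,5.1,-3.8],[-1.7,6.2,-3.8],[-2.0,7.3,-3.8],[-2.3,8.3,-3.8]]' --angular '[[0,0,0],[0,0,0],[0,0,0],[0,0,0],[0,0,0],[0,0,0],[0,0,0],[0,0,0],[0,0,0],[0,0,0],[0,0,0],[0,0,0]]' --hand '[30,30,30,30,30,30,30,30,30,30,30,30]'

```text
time_s: 18.85
ee_pos: [0.5236, -0.3031, 0.2045]
tool_rot: [1.0, 0.003, 0.003, -0.0]
wrist_force: [0.7, -0.4, -1.2]
gripper_width: 0.0378
```

Run:
```python
from h import *
f=bot.grab_frame("top")
s=bot.read_state(); print(s["ee_pos"].round(4),s["gripper_width"],rel([.5145,-.338,.0446]).round(2))
for c in ("red","green","yellow"): print(c,[(b,world(f,b[0],.112).round(3).tolist(),world(f,b[0],.012).round(3).tolist()) for b in blobs(mask(f,c))])
```

```text
[ 0.5206 -0.3104  0.2042] 0.038027757164998746 [-0.17  0.68  3.99]
red [(([421.3, 138.7], [412, 130, 19, 20, 281]), [0.671, -0.198, 0.112], [0.695, -0.215, 0.012]), (([498.7, 180.7], [488, 177, 21, 10, 95]), [0.594, -0.327, 0.112], [0.611, -0.356, 0.012]), (([356.7, 195.9], [344, 183, 27, 27, 557]), [0.575, -0.084, 0.112], [0.59, -0.09, 0.012]), (([423.8, 200.2], [415, 191, 19, 19, 272]), [0.564, -0.198, 0.112], [0.578, -0.215, 0.012])]
green [(([319.5, 217.8], [307, 205, 26, 26, 539]), [0.539, -0.019, 0.112], [0.551, -0.02, 0.012]), (([511.5, 272.1], [504, 264, 16, 17, 223]), [0.438, -0.34, 0.112], [0.44, -0.37, 0.012])]
yellow [(([291.4, 185.5], [278, 173, 27, 26, 550]), [0.596, 0.027, 0.112], [0.614, 0.031, 0.012])]
```

Emit:
arm_command --dp '[[-0.17,0.68,0],[-0.17,0.68,0],[-0.17,0.68,0],[-0.17,0.68,0]]' --angular '[[0,0,0],[0,0,0],[0,0,0],[0,0,0]]' --hand '[30,30,30,30]'

```text
time_s: 19.3
ee_pos: [0.5141, -0.3366, 0.2042]
tool_rot: [1.0, 0.0, 0.003, 0.001]
wrist_force: [0.2, -0.2, -1.8]
gripper_width: 0.038
```

Emit:
arm_command --dp '[[0,0,1],[0,0,2],[0,0,3],[0,0,3.6],[0,0,3.9],[0,0,4.0],[0,0,4.02],[0,0,4.02],[0,0,4.02],[0,0,4.02],[0,0,4.02],[0,0,4.02]]' --angular '[[0,0,0],[0,0,0],[0,0,0],[0,0,0],[0,0,0],[0,0,0],[0,0,0],[0,0,0],[0,0,0],[0,0,0],[0,0,0],[0,0,0]]' --hand '[30,30,30,30,30,30,30,30,30,60,60,60]'

```text
time_s: 20.5
ee_pos: [0.515, -0.3369, 0.0436]
tool_rot: [1.0, 0.0, 0.003, 0.001]
wrist_force: [0.6, -0.4, 0.1]
gripper_width: 0.0582
```

Emit:
arm_command --dp '[[0,0,-1],[0,0,-2],[0,0,-3],[0,0,-3.8],[0.3,-1,-3.8],[0.6,-2,-3.8],[0.95,-3.1,-3.8],[1.3,-4.2,-3.8],[1.6,-5.3,-3.8],[1.95,-6.4,-3.8],[2.25,-7.3,-3.8],[2.35,-7.67,-3.8]]' --angular '[[0,0,0],[0,0,0],[0,0,0],[0,0,0],[0,0,0],[0,0,0],[0,0,0],[0,0,0],[0,0,0],[0,0,0],[0,0,0],[0,0,0]]' --hand '[64,64,64,64,64,64,64,64,64,64,64,64]'

```text
time_s: 21.7
ee_pos: [0.6087, -0.0256, 0.1958]
tool_rot: [1.0, 0.002, 0.003, 0.0]
wrist_force: [-0.6, 0.3, -0.2]
gripper_width: 0.0639
```

Emit:
arm_command --dp '[[0,0,0],[0,0,0]]' --angular '[[0,0,0],[0,0,0]]' --hand '[64,64]'

```text
time_s: 21.9
ee_pos: [0.6085, -0.0262, 0.1957]
tool_rot: [1.0, 0.002, 0.003, 0.0]
wrist_force: [0.1, -0.5, -0.0]
gripper_width: 0.0638
```

Run:
```python
from h import *
f=bot.grab_frame("wrist"); cv2.imwrite("pics/w6.png",f["frame"][:,:,::-1])
s=bot.read_state(); print(s["time_s"],s["ee_pos"].round(4))
h=hsv(f); m=((h[...,2]<75)).astype(np.uint8); print([(b,world(f,b[0],.048).round(3)) for b in blobs(m,1000)])
for n in("bottle_red_mid","bottle_green_mid","bottle_yellow_mid"): pass
print([(x["xy"],x["p"],world(f,x["xy"],.029).round(3)) for x in bot.place_of("wrist","pot_mid")])
for c in ("red","green","yellow"): print(c,[(b[0],world(f,b[0],.012).round(4).tolist()) for b in blobs(mask(f,c))])
```

```text
21.95 [ 0.6084 -0.0271  0.1957]
[(([300.6, 237.8], [0, 0, 640, 480, 240597]), array([ 0.596, -0.012,  0.048])), (([325.5, 219.8], [301, 195, 50, 51, 2032]), array([ 0.612, -0.033,  0.048]))]
[([323.5, 217.9], 0.85, array([ 0.61 , -0.032,  0.029]))]
red [([572.2, 144.4], [0.6739, -0.2522, 0.012]), ([386.2, 235.2], [0.5903, -0.0909, 0.012]), ([547.3, 292.5], [0.5338, -0.25, 0.012])]
green [([311.0, 274.5], [0.5511, -0.0205, 0.012])]
yellow [([256.0, 210.2], [0.6134, 0.0303, 0.012])]
```

View pics/w6.png

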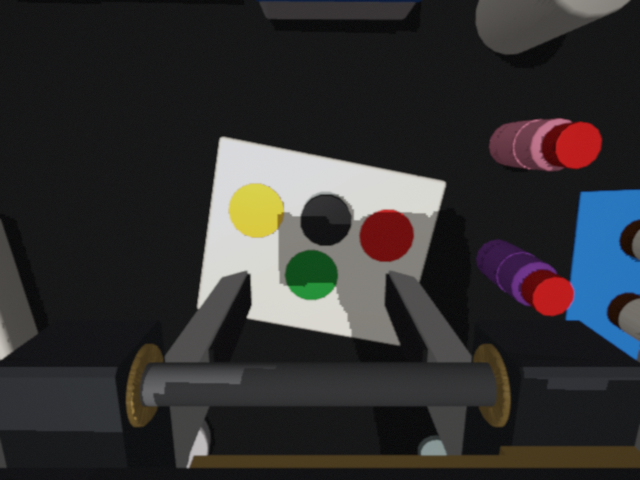

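All three discs are now empty: yellow at (256,210), red (386,235), green (311,274), with the pot lid at (325,220). The pot is at (0.611,-0.032).

Emit:
arm_command --dp '[[0.07,0.12,1],[0.07,0.12,2],[0.07,0.12,3],[0.07,0.12,3.8],[0.07,0.12,4.2],[0.07,0.12,4.33],[0.07,0.12,4.33],[0.07,0.12,4.33],[0.07,0.12,4.33],[0.07,0.12,4.33]]' --angular '[[0,0,0],[0,0,0],[0,0,0],[0,0,0],[0,0,0],[0,0,0],[0,0,0],[0,0,0],[0,0,0],[0,0,0]]' --hand '[64,64,64,64,64,64,64,64,64,64]'

```text
time_s: 23.0
ee_pos: [0.6127, -0.0325, 0.0236]
tool_rot: [1.0, 0.001, 0.004, 0.001]
wrist_force: [0.2, -0.4, 0.1]
gripper_width: 0.064
```

Emit:
arm_command --dp '[[0,0,0],[0,0,0],[0,0,0],[0,0,0],[0,0,0],[0,0,0]]' --angular '[[0,0,0],[0,0,0],[0,0,0],[0,0,0],[0,0,0],[0,0,0]]' --hand '[35,35,35,35,35,35]' --force 20

```text
time_s: 23.6
ee_pos: [0.6128, -0.0326, 0.0238]
tool_rot: [1.0, 0.001, 0.004, 0.001]
wrist_force: [-1.0, -0.7, 3.5]
gripper_width: 0.0437
```

Emit:
arm_command --dp '[[0,0,-0.5],[0,0,-1.5],[0,0,-2.5],[-0.1,-0.4,-3.4],[-0.3,-1.2,-4.2],[-0.5,-2.2,-4.2],[-0.75,-3.2,-4.2],[-1.0,-4.3,-4.2],[-1.25,-5.4,-4.2],[-1.5,-6.5,-4.2],[-1.75,-7.5,-4.2],[-1.9,-8.3,-4.2]]' --angular '[[0,0,0],[0,0,0],[0,0,0],[0,0,0],[0,0,0],[0,0,0],[0,0,0],[0,0,0],[0,0,0],[0,0,0],[0,0,0],[0,0,0]]' --hand '[35,35,35,35,35,35,35,35,35,35,35,35]'

```text
time_s: 24.8
ee_pos: [0.5333, 0.302, 0.1907]
tool_rot: [1.0, 0.002, 0.003, 0.0]
wrist_force: [0.1, -0.1, -0.6]
gripper_width: 0.0435
```

Emit:
arm_command --dp '[[0,0,0],[0,0,0]]' --angular '[[0,0,0],[0,0,0]]' --hand '[35,35]'

```text
time_s: 25.0
ee_pos: [0.5328, 0.3025, 0.1903]
tool_rot: [1.0, 0.003, 0.003, 0.0]
wrist_force: [0.1, -0.5, -0.6]
gripper_width: 0.0433
```

Run:
```python
from h import *
s=bot.read_state(); print(s["time_s"],s["ee_pos"].round(4),s["gripper_width"])
f=bot.grab_frame("wrist"); cv2.imwrite("pics/w7.png",f["frame"][:,:,::-1])
print([(x["xy"],x["p"],world(f,x["xy"],.057).round(3)) for x in bot.place_of("wrist","pan")])
r=bot.regions_of("wrist","pan")
for q in r: print(q["bbox"],q["p"])
```

```text
25.0 [0.5328 0.3025 0.1903] 0.043345582247835274
[([274.3, 239.9], 0.62, array([0.522, 0.337, 0.057]))]
[270.4, 248.2, 211.9, 233.6] 0.67
```

View pics/w7.png

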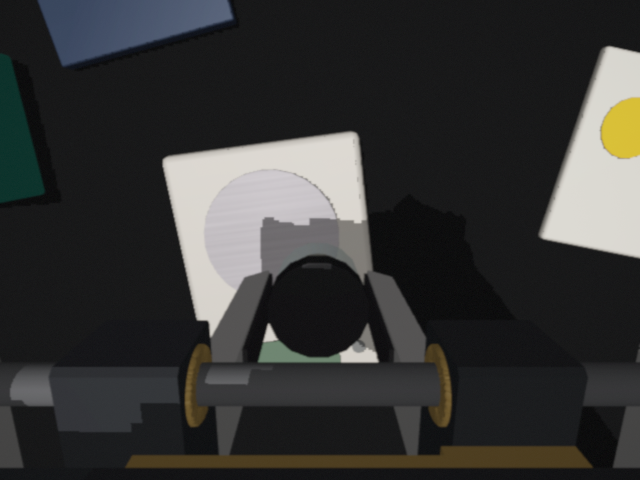

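The pan's circle spans columns 204–340 with its top at row 168, so its centre is about (272,237), or (0.524,0.338). The pot hangs level in the jaws.

Emit:
arm_command --dp '[[-0.17,-0.89,0],[-0.17,-0.89,0],[-0.17,-0.89,0.3],[-0.17,-0.89,1.0],[-0.17,-0.89,1.8],[-0.17,-0.89,2.4],[-0.17,-0.89,2.8],[-0.17,-0.89,2.92],[-0.17,-0.89,2.92],[-0.17,-0.89,2.92]]' --angular '[[0,0,0],[0,0,0],[0,0,0],[0,0,0],[0,0,0],[0,0,0],[0,0,0],[0,0,0],[0,0,0],[0,0,0]]' --hand '[35,35,35,35,35,35,35,35,35,35]'

```text
time_s: 26.15
ee_pos: [0.5284, 0.3361, 0.0747]
tool_rot: [1.0, 0.001, 0.004, 0.0]
wrist_force: [-1.0, -0.2, -1.6]
gripper_width: 0.0434
```

Run:
```python
from h import *
f=bot.grab_frame("side"); cv2.imwrite("pics/s8.png",cv2.resize(f["frame"][260:480,60:320,::-1],None,fx=2.5,fy=2.5))
print(bot.read_state()["ee_pos"].round(4))
```

```text
[0.5284 0.3362 0.0748]
```

View pics/s8.png

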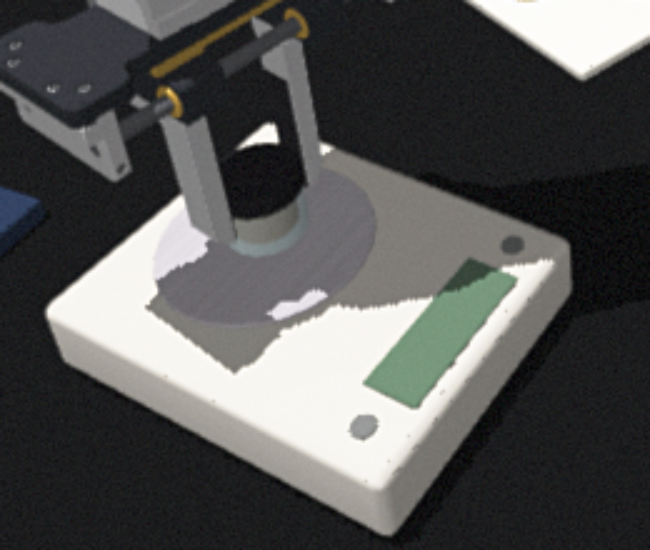

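The pot's foot, at about (270,237) in the crop, is over the pan's centre at about (264,243), a few mm above it. I'll lower it and release.

Emit:
arm_command --dp '[[-0.05,-0.04,0.05],[-0.05,-0.04,0.09],[-0.05,-0.04,0.1],[-0.05,-0.04,0.1],[-0.05,-0.04,0.1],[-0.05,-0.04,0.1],[-0.05,-0.04,0.1],[-0.05,-0.04,0.1]]' --angular '[[0,0,0],[0,0,0],[0,0,0],[0,0,0],[0,0,0],[0,0,0],[0,0,0],[0,0,0]]' --hand '[35,35,35,35,35,64,64,64]'

```text
time_s: 27.0
ee_pos: [0.5265, 0.3378, 0.0708]
tool_rot: [1.0, 0.001, 0.004, 0.0]
wrist_force: [-0.9, -0.1, -0.1]
gripper_width: 0.0626
```

Emit:
arm_command --dp '[[0,0,-0.5],[0,0,-1.5],[0,0,-2.5],[0,0,-3.2],[0,0,-3.2],[0,0,-3.2]]' --angular '[[0,0,0],[0,0,0],[0,0,0],[0,0,0],[0,0,0],[0,0,0]]' --hand '[64,64,64,64,64,64]'

```text
time_s: 27.6
ee_pos: [0.5255, 0.3378, 0.1991]
tool_rot: [1.0, 0.001, 0.005, 0.0]
wrist_force: [-0.2, -0.0, -1.0]
gripper_width: 0.0644
```

Run:
```python
from h import *
s=bot.read_state(); print(s["time_s"],s["ee_pos"].round(4))
for c in ("wrist","top"):
    f=bot.grab_frame(c)
    for n,z in (("pan",.057),("pot_mid",.076)): print(c,n,[(np.round(x["xy"],1),round(x["p"],2),world(f,x["xy"],z).round(4)) for x in bot.place_of(c,n)[:2]])
    cv2.imwrite(f"pics/{c}9.png",f["frame"][:,:,::-1])
for c in ("red","green","yellow"): print(c,[(b[1][2:],world(f,b[0],.105).round(3).tolist(),world(f,b[0],.012).round(3).tolist()) for b in blobs(mask(f,c))])
```

```text
27.6 [0.5255 0.3378 0.1991]
wrist pan []
wrist pot_mid [(array([317.8, 234. ]), 0.86, array([0.5229, 0.3374, 0.076 ]))]
top pan [(array([118.6, 231.6]), 0.8, array([0.5316, 0.3408, 0.057 ]))]
top pot_mid [(array([117.5, 235.6]), 0.76, array([0.5225, 0.3366, 0.076 ]))]
red [([19, 20, 279], [0.673, -0.199, 0.105], [0.695, -0.215, 0.012]), ([20, 18, 249], [0.587, -0.332, 0.105], [0.603, -0.359, 0.012]), ([27, 27, 557], [0.576, -0.084, 0.105], [0.59, -0.09, 0.012]), ([20, 19, 271], [0.565, -0.199, 0.105], [0.579, -0.215, 0.012])]
green [([26, 26, 538], [0.54, -0.019, 0.105], [0.551, -0.02, 0.012]), ([18, 18, 251], [0.438, -0.341, 0.105], [0.44, -0.369, 0.012])]
yellow [([27, 26, 550], [0.597, 0.028, 0.105], [0.614, 0.031, 0.012]), ([17, 17, 245], [0.513, -0.333, 0.105], [0.522, -0.361, 0.012])]
```

View pics/wrist9.png

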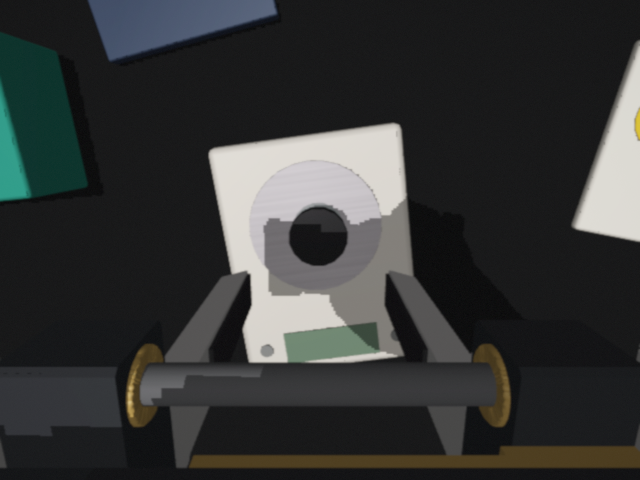

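Run:
```python
from h import *
f=bot.grab_frame("wrist")
print(world(f,(315.5,225),.057),world(f,(249,225),.057),world(f,(315,160),.057),world(f,(315,290),.057),world(f,(318.5,235.5),.095))
```

```text
[0.52568602 0.33900881 0.057     ] [0.52557122 0.39363539 0.057     ] [0.57815838 0.33945121 0.057     ] [0.46890141 0.33938536 0.057     ] [0.52587192 0.33663885 0.095     ]
```

The pan is centred at (315,225), or (0.526,0.339), and the lid at (318,236), or (0.526,0.337). The pot is within 3 mm of the centre. Now the bottles go back, yellow first.

Emit:
arm_command --dp '[[0,1,0],[0,2.2,0],[-0.05,3.4,0],[-0.08,4.6,0],[-0.1,5.8,0],[-0.12,7.0,0],[-0.14,8.2,0],[-0.16,9.4,0],[-0.18,10.6,0],[-0.2,11.8,0],[-0.22,13.0,0],[-0.24,14.0,0]]' --angular '[[0,0,0],[0,0,0],[0,0,0],[0,0,0],[0,0,0],[0,0,0],[0,0,0],[0,0,0],[0,0,0],[0,0,0],[0,0,0],[0,0,0]]' --hand '[64,64,64,64,64,64,64,64,64,64,64,64]'

```text
time_s: 29.15
ee_pos: [0.5164, -0.225, 0.1985]
tool_rot: [1.0, 0.001, 0.004, 0.001]
wrist_force: [0.8, 0.8, 0.8]
gripper_width: 0.0641
```

Emit:
arm_command --dp '[[-0.03,1,0],[-0.03,2,0],[-0.03,2.6,0],[-0.03,2.8,0],[-0.03,2.8,0],[-0.03,2.8,0],[-0.03,2.8,0]]' --angular '[[0,0,0],[0,0,0],[0,0,0],[0,0,0],[0,0,0],[0,0,0],[0,0,0]]' --hand '[60,60,60,60,60,60,60]'

```text
time_s: 29.85
ee_pos: [0.5158, -0.3355, 0.1988]
tool_rot: [1.0, 0.002, 0.004, 0.001]
wrist_force: [-0.2, -0.4, -0.5]
gripper_width: 0.06
```

Emit:
arm_command --dp '[[-0.04,0.03,1],[-0.04,0.03,2],[-0.04,0.03,3],[-0.04,0.03,3.6],[-0.04,0.03,3.83],[-0.04,0.03,3.85],[-0.04,0.03,3.85],[-0.04,0.03,3.85],[-0.04,0.03,3.85],[-0.04,0.03,3.85],[-0.04,0.03,3.85],[-0.04,0.03,3.85]]' --angular '[[0,0,0],[0,0,0],[0,0,0],[0,0,0],[0,0,0],[0,0,0],[0,0,0],[0,0,0],[0,0,0],[0,0,0],[0,0,0],[0,0,0]]' --hand '[60,60,60,60,60,60,60,30,30,30,30,30]' --force 20

```text
time_s: 31.05
ee_pos: [0.5157, -0.3371, 0.0453]
tool_rot: [1.0, 0.002, 0.004, 0.001]
wrist_force: [-1.4, 1.7, 6.9]
gripper_width: 0.0377
```

Emit:
arm_command --dp '[[0,0,-0.5],[0,0,-1.5],[0,0,-2.5],[0,0,-3.4],[0.2,-0.8,-4],[0.5,-1.9,-4],[0.8,-3,-4],[1.1,-4.1,-4],[1.4,-5.2,-4],[1.7,-6.3,-4],[2.0,-7.4,-4],[2.3,-8.3,-4]]' --angular '[[0,0,0],[0,0,0],[0,0,0],[0,0,0],[0,0,0],[0,0,0],[0,0,0],[0,0,0],[0,0,0],[0,0,0],[0,0,0],[0,0,0]]' --hand '[30,30,30,30,30,30,30,30,30,30,30,30]'

```text
time_s: 32.25
ee_pos: [0.6054, -0.0018, 0.2057]
tool_rot: [1.0, 0.002, 0.004, 0.001]
wrist_force: [-0.0, -0.1, -1.5]
gripper_width: 0.0377
```

Remaining: x +0.010 (0.25) and y +0.033 (-0.82).

Emit:
arm_command --dp '[[0.25,-0.82,0],[0.25,-0.82,0],[0.25,-0.82,0],[0.25,-0.82,0],[0.25,-0.82,0],[0.25,-0.82,0]]' --angular '[[0,0,0],[0,0,0],[0,0,0],[0,0,0],[0,0,0],[0,0,0]]' --hand '[30,30,30,30,30,30]'

```text
time_s: 32.85
ee_pos: [0.6152, 0.0301, 0.2058]
tool_rot: [1.0, 0.002, 0.004, 0.001]
wrist_force: [0.2, -0.1, -1.0]
gripper_width: 0.0377
```

Emit:
arm_command --dp '[[0,-0.02,1],[0,-0.02,2],[0,-0.02,3],[0,-0.02,3.5],[0,-0.02,3.7],[0,-0.02,3.79],[0,-0.02,3.8],[0,-0.02,3.8],[0,-0.02,3.8],[0,-0.02,3.8],[0,-0.02,3.8],[0,-0.02,3.8]]' --angular '[[0,0,0],[0,0,0],[0,0,0],[0,0,0],[0,0,0],[0,0,0],[0,0,0],[0,0,0],[0,0,0],[0,0,0],[0,0,0],[0,0,0]]' --hand '[30,30,30,30,30,30,30,30,30,60,60,60]'

```text
time_s: 34.05
ee_pos: [0.6165, 0.0306, 0.054]
tool_rot: [1.0, 0.002, 0.004, 0.001]
wrist_force: [0.1, -0.1, -1.5]
gripper_width: 0.0576
```

Emit:
arm_command --dp '[[0,0,-0.8],[0,0,-1.8],[0,0,-2.8],[0,0,-3.6],[-0.05,0.9,-3.7],[-0.1,2.0,-3.7],[-0.2,3.1,-3.7],[-0.3,4.2,-3.7],[-0.4,5.3,-3.7],[-0.5,6.4,-3.7],[-0.6,7.5,-3.7],[-0.68,8.4,-3.7]]' --angular '[[0,0,0],[0,0,0],[0,0,0],[0,0,0],[0,0,0],[0,0,0],[0,0,0],[0,0,0],[0,0,0],[0,0,0],[0,0,0],[0,0,0]]' --hand '[60,60,60,60,60,60,60,60,60,60,60,60]'

```text
time_s: 35.25
ee_pos: [0.5883, -0.308, 0.2023]
tool_rot: [1.0, 0.001, 0.004, 0.001]
wrist_force: [-0.3, -0.1, 0.3]
gripper_width: 0.0602
```

Emit:
arm_command --dp '[[0,0.69,0],[0,0.69,0],[0,0.69,0],[0,0.69,0],[0,0.69,0],[0,0.69,0]]' --angular '[[0,0,0],[0,0,0],[0,0,0],[0,0,0],[0,0,0],[0,0,0]]' --hand '[60,60,60,60,60,60]'

```text
time_s: 35.85
ee_pos: [0.5887, -0.3347, 0.2026]
tool_rot: [1.0, 0.001, 0.004, 0.001]
wrist_force: [-0.9, -0.2, -0.7]
gripper_width: 0.0599
```

Emit:
arm_command --dp '[[-0.02,0.02,1],[-0.02,0.02,2],[-0.02,0.02,3],[-0.02,0.02,3.7],[-0.02,0.02,3.92],[-0.02,0.02,3.95],[-0.02,0.02,3.95],[-0.02,0.02,3.95],[-0.02,0.02,3.95],[-0.02,0.02,3.95],[-0.02,0.02,3.95],[-0.02,0.02,3.95]]' --angular '[[0,0,0],[0,0,0],[0,0,0],[0,0,0],[0,0,0],[0,0,0],[0,0,0],[0,0,0],[0,0,0],[0,0,0],[0,0,0],[0,0,0]]' --hand '[60,60,60,60,60,60,60,30,30,30,30,30]' --force 20

```text
time_s: 37.05
ee_pos: [0.5897, -0.336, 0.0453]
tool_rot: [1.0, 0.001, 0.005, 0.001]
wrist_force: [0.3, 0.9, 7.5]
gripper_width: 0.0376
```

Emit:
arm_command --dp '[[0,0,-0.5],[0,0,-1.5],[0,0,-2.5],[0,0,-3.4],[0,-0.8,-4],[0,-1.8,-4],[0.03,-2.9,-4],[0.05,-4,-4],[0.06,-5,-4],[0.07,-5.7,-4],[0.07,-6.13,-4],[0.07,-6.13,-4]]' --angular '[[0,0,0],[0,0,0],[0,0,0],[0,0,0],[0,0,0],[0,0,0],[0,0,0],[0,0,0],[0,0,0],[0,0,0],[0,0,0],[0,0,0]]' --hand '[30,30,30,30,30,30,30,30,30,30,30,30]'

```text
time_s: 38.25
ee_pos: [0.5902, -0.0875, 0.2048]
tool_rot: [1.0, 0.003, 0.005, 0.001]
wrist_force: [0.3, 0.2, -1.4]
gripper_width: 0.0376
```

Emit:
arm_command --dp '[[0,0,0],[0,0,0],[0,0,0]]' --angular '[[0,0,0],[0,0,0],[0,0,0]]' --hand '[30,30,30]'

```text
time_s: 38.55
ee_pos: [0.5901, -0.0885, 0.2047]
tool_rot: [1.0, 0.003, 0.005, 0.001]
wrist_force: [0.2, 0.2, -1.5]
gripper_width: 0.0378
```

Emit:
arm_command --dp '[[0.05,0.05,0.8],[0.05,0.05,1.8],[0.05,0.05,2.8],[0.05,0.05,3.4],[0.05,0.05,3.7],[0.05,0.05,3.77],[0.05,0.05,3.78],[0.05,0.05,3.78],[0.05,0.05,3.78],[0.05,0.05,3.78],[0.05,0.05,3.78],[0.05,0.05,3.78]]' --angular '[[0,0,0],[0,0,0],[0,0,0],[0,0,0],[0,0,0],[0,0,0],[0,0,0],[0,0,0],[0,0,0],[0,0,0],[0,0,0],[0,0,0]]' --hand '[30,30,30,30,30,30,30,30,30,60,60,60]'

```text
time_s: 39.75
ee_pos: [0.5937, -0.0908, 0.0537]
tool_rot: [1.0, 0.003, 0.005, 0.001]
wrist_force: [0.7, -0.8, 0.6]
gripper_width: 0.0579
```

Emit:
arm_command --dp '[[0,0,-0.8],[0,0,-1.8],[0,0,-2.8],[0,0,-3.6],[-0.5,0.8,-3.7],[-1.1,1.8,-3.7],[-1.7,2.8,-3.7],[-2.3,3.8,-3.7],[-2.9,4.8,-3.7],[-3.5,5.8,-3.7],[-3.84,6.3,-3.7],[-3.84,6.3,-3.7]]' --angular '[[0,0,0],[0,0,0],[0,0,0],[0,0,0],[0,0,0],[0,0,0],[0,0,0],[0,0,0],[0,0,0],[0,0,0],[0,0,0],[0,0,0]]' --hand '[60,60,60,60,60,60,60,60,60,60,60,60]'

```text
time_s: 40.95
ee_pos: [0.4375, -0.3466, 0.2007]
tool_rot: [1.0, -0.0, 0.005, 0.001]
wrist_force: [0.4, 0.4, 0.0]
gripper_width: 0.0605
```

Emit:
arm_command --dp '[[0,0,0],[0,0,0],[0,0,0]]' --angular '[[0,0,0],[0,0,0],[0,0,0]]' --hand '[60,60,60]'

```text
time_s: 41.25
ee_pos: [0.4382, -0.3457, 0.2008]
tool_rot: [1.0, 0.001, 0.005, 0.001]
wrist_force: [0.2, 0.9, 0.3]
gripper_width: 0.0599
```

Emit:
arm_command --dp '[[0.03,-0.06,1],[0.03,-0.06,2],[0.03,-0.06,3],[0.03,-0.06,3.65],[0.03,-0.06,3.87],[0.03,-0.06,3.9],[0.03,-0.06,3.9],[0.03,-0.06,3.9],[0.03,-0.06,3.9],[0.03,-0.06,3.9],[0.03,-0.06,3.9],[0.03,-0.06,3.9]]' --angular '[[0,0,0],[0,0,0],[0,0,0],[0,0,0],[0,0,0],[0,0,0],[0,0,0],[0,0,0],[0,0,0],[0,0,0],[0,0,0],[0,0,0]]' --hand '[60,60,60,60,60,60,60,30,30,30,30,30]' --force 20

```text
time_s: 42.45
ee_pos: [0.4412, -0.344, 0.0454]
tool_rot: [1.0, 0.001, 0.005, 0.002]
wrist_force: [-1.5, 1.1, 6.6]
gripper_width: 0.0375
```

Emit:
arm_command --dp '[[0,0,-0.5],[0,0,-1.5],[0,0,-2.5],[0,0,-3.4],[0.3,-0.8,-4],[0.65,-1.9,-4],[1.0,-3,-4],[1.4,-4.1,-4],[1.8,-5.2,-4],[2.2,-6.3,-4],[2.55,-7.3,-4],[2.8,-8.09,-4]]' --angular '[[0,0,0],[0,0,0],[0,0,0],[0,0,0],[0,0,0],[0,0,0],[0,0,0],[0,0,0],[0,0,0],[0,0,0],[0,0,0],[0,0,0]]' --hand '[30,30,30,30,30,30,30,30,30,30,30,30]'

```text
time_s: 43.65
ee_pos: [0.5514, -0.017, 0.2055]
tool_rot: [1.0, 0.002, 0.005, 0.001]
wrist_force: [0.9, -0.5, -1.0]
gripper_width: 0.0377
```

Emit:
arm_command --dp '[[0,0,0],[0,0,0],[0,0,0]]' --angular '[[0,0,0],[0,0,0],[0,0,0]]' --hand '[30,30,30]'

```text
time_s: 43.95
ee_pos: [0.5511, -0.0183, 0.2054]
tool_rot: [1.0, 0.001, 0.005, 0.002]
wrist_force: [-0.2, 0.4, -1.5]
gripper_width: 0.0377
```

Emit:
arm_command --dp '[[0.02,0.05,0.8],[0.02,0.05,1.8],[0.02,0.05,2.8],[0.02,0.05,3.4],[0.02,0.05,3.7],[0.02,0.05,3.78],[0.02,0.05,3.79],[0.02,0.05,3.79],[0.02,0.05,3.79],[0.02,0.05,3.79],[0.02,0.05,3.79],[0.02,0.05,3.79]]' --angular '[[0,0,0],[0,0,0],[0,0,0],[0,0,0],[0,0,0],[0,0,0],[0,0,0],[0,0,0],[0,0,0],[0,0,0],[0,0,0],[0,0,0]]' --hand '[30,30,30,30,30,30,30,30,30,60,60,60]'

```text
time_s: 45.15
ee_pos: [0.5535, -0.0208, 0.054]
tool_rot: [1.0, 0.001, 0.005, 0.002]
wrist_force: [-0.4, -0.0, 0.1]
gripper_width: 0.0578
```

Emit:
arm_command --dp '[[0,0,-0.8],[0,0,-1.8],[0,0,-2.8],[0,0,-3.8],[0,0,-4.8],[0,0,-5.8],[-1,0,-6.5],[-1.5,0,-6.5],[-1.5,0,-6.5],[-1.5,0,-6.5]]' --angular '[[0,0,0],[0,0,0],[0,0,0],[0,0,0],[0,0,0],[0,0,0],[0,0,0],[0,0,0],[0,0,0],[0,0,0]]' --hand '[60,60,60,60,60,60,60,60,60,60]'

```text
time_s: 46.15
ee_pos: [0.491, -0.0201, 0.3136]
tool_rot: [1.0, 0.001, 0.005, 0.002]
wrist_force: [1.2, -0.1, -0.2]
gripper_width: 0.06
```

Run:
```python
from h import *
s=bot.read_state(); print(s["time_s"],s["ee_pos"].round(4))
ca=dict(red=(.590,-.0905),green=(.5515,-.0205),yellow=(.6138,.0306))
f=bot.grab_frame("wrist"); cv2.imwrite("pics/w10.png",f["frame"][:,:,::-1])
for c in ca: print(c,[(b[0],b[1][2:],world(f,b[0],.112).round(3).tolist()) for b in blobs(mask(f,c))])
g=bot.grab_frame("side"); cv2.imwrite("pics/s10.png",cv2.resize(g["frame"][160:300,220:380,::-1],None,fx=4,fy=4))
for c in ca:
  print(c,"expect side foot/cap",((proj(g,[*ca[c],.012])-[220,160])*4).round(),((proj(g,[*ca[c],.112])-[220,160])*4).round())
  print([(x["xy"],x["p"],world(f,x["xy"],.062).round(3)) for x in (bot.place_of("wrist",f"bottle_{c}_mid"))[:3]])
```

```text
46.15 [ 0.491  -0.0201  0.3136]
red [([516.0, 13.6], [44, 34, 1079], [0.667, -0.193, 0.112]), ([392.5, 105.6], [36, 35, 970], [0.591, -0.089, 0.112]), ([369.3, 121.3], [38, 44, 410], [0.577, -0.069, 0.112]), ([502.8, 134.7], [39, 34, 1027], [0.565, -0.193, 0.112])]
green [([316.9, 149.5], [40, 42, 1157], [0.552, -0.02, 0.112])]
yellow [([261.9, 79.7], [34, 37, 989], [0.613, 0.029, 0.112]), ([279.0, 101.4], [42, 43, 400], [0.594, 0.014, 0.112])]
red expect side foot/cap [394. 269.] [393.  92.]
[([484.1, 134.5], 0.87, array([ 0.566, -0.196,  0.062])), ([500.6, 28.2], 0.76, array([ 0.668, -0.202,  0.062])), ([420.3, 306.5], 0.61, array([ 0.373, -0.141,  0.062]))]
green expect side foot/cap [375. 356.] [373. 169.]
[([319.4, 149.9], 0.57, array([ 0.55 , -0.023,  0.062]))]
yellow expect side foot/cap [204. 363.] [192. 176.]
[([265.2, 84.5], 0.77, array([0.615, 0.032, 0.062]))]
```

View pics/w10.png

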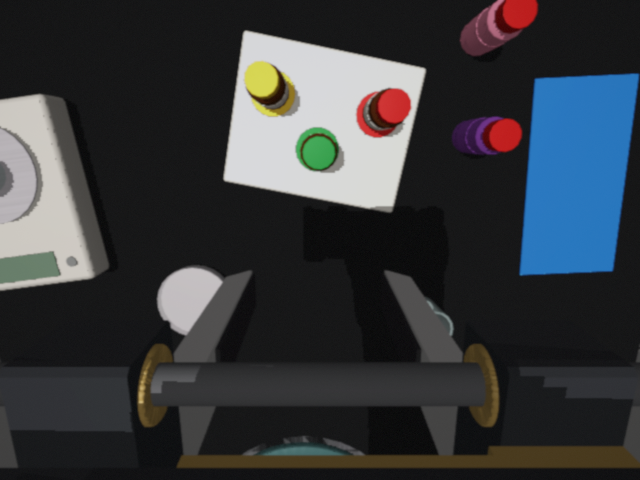

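View pics/s10.png

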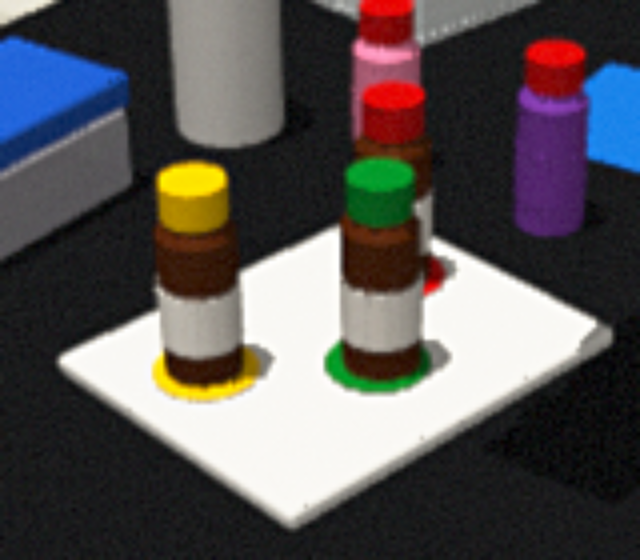

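All three bottles stand upright on their own discs: yellow cap at (262,80), red (392,106) and green (317,150) in the wrist view. Each cap is within about 2 mm of its disc centre, and the pot is still on the pan. Handing in.

Run:
```python
from h import *
f=bot.grab_frame("top")
for n,z in (("pot_mid",.076),("beaker",0)): print(n,[(world(f,x["xy"],z).round(3),round(x["p"],2)) for x in bot.place_of("top",n)[:1]])
s=bot.read_state(); print(s["time_s"],np.abs(s["dq"]).max()); print(bot.sign_off())
```

```text
pot_mid [(array([0.523, 0.336, 0.076]), 0.96)]
beaker [(array([ 0.343, -0.155,  0.   ]), 0.63)]
46.55 0.004948049124382409
the job is handed in; nothing more can be done
None
```

I stood all three bottles on the blue mat and set the pot on the balance's pan. I then put each bottle back on its own disc and handed the job in at 46.6 s; no verdict is reported.

**Last checks:**
- **Bottles:** each cap is within about 2 mm of its disc centre, and all three stand upright.
- **Pot:** its lid was about 3 mm from the pan's centre in the close view just after release, and the last top view shows it unmoved. The top-camera network puts the pan's centre about 10 mm from the pot. I trusted the close view of the pan's rim, but either value is inside the 15 mm limit.
- **Beaker:** about 4 mm from its first reading, which is detector noise; I never went near it.
- **Gripper:** open and well clear of everything.

**One slip:** on the first grasp of the yellow bottle the hand was still overshooting sideways and tipped it slightly. I estimate under 10°, against the 35° limit. I eased it back upright before lifting, and let the arm settle before later grasps and placings.

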